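# Check the clutch lever of a sample-rack carriage

### The arm

A 6-joint arm with a two-finger parallel gripper is mounted at the origin on the work surface. World frame = base frame: x ahead of the robot, y to its left, z up, the work surface at z = 0. Lengths are in mm, angles in rad, forces in N, time in s.
With the tool pointing down it reaches from about 300 to 950 mm from the base axis. Payload 3.1 kg.
Tool frame: the origin (TCP) lies midway between the tips of the shut fingers; the grasp point (between the pads) lies 19 mm behind it; z points along the fingers, x is the direction in which the jaws open and shut, and the axes are right-handed (so a half turn about z gives the same grasp; the last joint's range is limited). The gripper opens to 85 mm and grips with 20 to 120 N. Pads are 22 mm wide; open, the fingers measure 114 mm over their backs; the gripper's body (76 mm by 85 mm) begins 54 mm behind the grasp point. The pads swing forward as they close: fully open they stand 13 mm farther back than shut.
Start: joints at [1.185, 0.308, 1.634, -0, 1.2, -0.07], TCP at [194.137, 594.09, 231.272] pointing down, gripper open.
Joint ranges: [-3.06, 3.06], [-0.79, 1.96], [0.05, 2.63], [-1.19, 4.34], [0.05, 2.64], [-2.94, 2.94]. Speed limits (rad/s): [2.79, 2.79, 3.14, 3.14, 3.14, 3.14].

### API

Orientations are given as a unit quaternion [w, x, y, z].
In Python, from station import r gives the robot as it stands.
- The arm moves only by the shell command python3 -m pendant 'ROWS' [FORCE]. ROWS is a JSON object of lists of equal length, an entry for each row: "fingers": the gripper's target within -1 to 1 (fully open at 1, half-way at 0, shut at -1); "travel": the shift along the tool's x, y, z scaled (see below), a list of three; "twist": the turn about the tool's z scaled (see below). In form: {"fingers": [fingers, ...], "travel": [[tx, ty, tz], ...], "twist": [twist, ...]}. A call has 1 to 10 rows; each row shifts and turns the commanded pose from where the row before left it, along the tool's axes as they then stand; what a row does not reach is not made up. The controller multiplies each number of a shift by 15 cm and each number of a turn by 180 degrees. A row lasts 1/8 s, in which the tool goes at most 62.5 mm and 10.7 degrees, less where a joint would pass 70% of its speed; a pose out of reach is approached as far as the arm can. A call with a number of a shift or a turn outside -1 to 1 is refused whole. A call with a gripper value outside its range is refused whole. The fingers move at their own pace and stop on an object; FORCE is the grip in N (left out, the last holds). Time passes only in rows, so rows that do not move let the fingers close. It gives the time, the measured TCP pose, the force and the opening at its end, in the units of the state.
- r.get_state(): the state, without advancing time (a new reading comes with each control period).
- r.camera(name): name is "scene" or "top"; returns (picture, depth): 400x640x3 uint8, blue, green, red; 400x640 float32, mm along the optical axis (not along the pixel's ray), 0 where there is no reading.
- r.camera_info(name): a dict with "fx", "fy", "cx", "cy" (pixels), "eye" and "orientation" of the camera in the world. Camera axes: x right, y up, looking along -z (the intrinsics and any distortion apply to the point x, -y, -z); pixel columns grow to the right and rows downward; lengths in mm; the calibration is good to about 2 mm. A picture is of the moment at which its call begins. camera_info takes no time and is no camera call.
- r.hand_in(): hands the job in, once; it reports no verdict.
The state is a dict: "t": time; "q": joint angles; "joint_velocities": joint speeds; "tau": joint torques, N m; "eef_pos": TCP position; "tool_rot": TCP orientation; "contact_force": force on the tool from outside, world axes, zero at the start; "torque": the same for the moment, N m; "opening": opening from 0.0 (shut) to 1.0 (fully open).
Only numpy, scipy, OpenCV 4.12 (cv2) and the standard library are available. Lean on these libraries where they do the work, as an engineer would, in place of code of your own. Each camera call takes 0.05 s, during which the arm holds its last target.

### The job

Check the red clutch lever on the sample-rack carriage: with the outside of the fingers, and without gripping it, press it gently in towards the black grip bar until it stops short of the bar, let it spring all the way back out, then press it in to its stop a second time. Finish while still holding it in against its stop with the fingers, so that the gap to the bar can be read. Do not touch the bar, and leave the vials, bottles, mouse and beaker where they stand.

Things in the scene. Friction and masses are not known exactly. Their poses are not given: they have to be found in the camera images.
- clutch_lever (a joint): red-sleeved hand lever, angle in rad: 0 = let out (at rest, slanting away from the bar towards the robot), 0.32 = fully in at its built-in stop, parallel to the bar with 16 mm of clear air left. It turns about a vertical pin (lever_pin), counterclockwise from above as it goes in; a spring pushes it out: 1.5 N at the pad at first, 5 N at the stop. Pad travel 41 mm.
- lever_pad (a point): the spot to press: centre of the lever's red sleeve, 130 mm from the pin, 131 mm above the table. Turns with the lever: x points across it towards the bar (the way to press), y along it to the pin, z up. Sleeve 14 mm thick (x), 85 mm long (y), 20 mm high (z). Press the face that looks away from the bar; below it is free space down to the table or a 12 mm high plate.
- lever_pin (a point): centre of the lever's vertical pin, 131 mm above the table, near the bar's +y end, 35 mm from the bar's centre line on the robot's side; axes as the carriage's
- carriage: the sample-rack carriage, fixed to the table: aluminium plate 200 x 290 x 12 mm, two grey posts 147 mm high and 260 mm apart (y), and behind the bar a white rack block 62 mm high with eight wells. Origin on the table midway between the posts; x points from the robot's side towards the rack, y along the bar, z up
- grip_bar: the black round grip bar between the posts, 24 mm across and 250 mm long along its y axis; origin at its middle, 130 mm above the table; not to be touched
- vial0: a clear capped sample vial, 27 mm across the cap and 73 mm tall, origin at the centre of its foot; stands in a well of the white rack on the carriage behind the bar (as seen from the robot); to be left alone
- vial1: a clear blue-capped sample vial, 27 mm across the cap and 73 mm tall, origin at the centre of its foot; stands in a well of the white rack on the carriage behind the bar (as seen from the robot); to be left alone
- vial2: a clear capped sample vial, 27 mm across the cap and 73 mm tall, origin at the centre of its foot; stands in a well of the white rack on the carriage behind the bar (as seen from the robot); to be left alone
- bottle_amber: amber bottle with white cap, 60 mm across, 130 mm tall, standing on the table beside one end of the carriage; origin under its foot; to be left alone
- bottle_white: white bottle with blue cap, 56 mm across, 110 mm tall, standing on the table beside one end of the carriage; origin under its foot; to be left alone
- mouse: black computer mouse, 105 x 60 x 32 mm, origin under its middle, on the table to the robot's left or right, nearer than the carriage; to be left alone
- beaker: clear open beaker, 70 mm across, 85 mm tall, origin under its foot, on the table to the robot's left or right, nearer than the carriage; to be left alone

How it is judged:
By the outcome, as a careful person would: the job done as asked, in the order asked, and still so for the second after the job is handed in, while the arm keeps its last pose, push and grip.
It also fails if it takes over 38 s, if anything falls off the work surface, if the arm or the gripper's body presses on something with over 40 N, if the wrist force passes 120 N, or if a joint passes its speed limit or range.

## Working session

There is one attempt and no reset: what is moved stays moved. The work goes in short steps, Python scripts to look and compute and a shell command to move; the robot and the scene stay as the last step left them, time stands still between calls to the robot, and variables do not carry over. Pictures are saved under pics/ and viewed, and the job is handed in when it is done.

```bash
ls; mkdir -p pics; python3 - <<'E'
from station import r
import cv2,numpy as np
s=r.get_state();print({k:s[k] for k in s})
for n in("scene","top"):
    p,d=r.camera(n);cv2.imwrite(f"pics/{n}0.png",p);np.savez(f"{n}0.npz",p=p,d=d);print(n,r.camera_info(n))
E
```

```text
pics
{'t': 0.0, 'q': array([ 1.18529050e+00,  3.08996232e-01,  1.63519300e+00,  2.44429093e-05,
        1.19972543e+00, -6.97146242e-02]), 'joint_velocities': array([-0.00036587, -0.00026477, -0.00092968,  0.00037248,  0.0002597 ,
        0.00129409]), 'tau': array([-3.57251229e-04, -4.15258956e+01, -2.76660866e+01, -1.72584218e-04,
        1.02082134e-02, -9.65769289e-06]), 'eef_pos': array([193.81981502, 593.31313737, 230.04948796]), 'tool_rot': array([ 6.04874217e-04,  8.09498403e-01,  5.87120930e-01, -9.91056368e-04]), 'contact_force': array([-0.35228337,  0.52205444,  0.04577512]), 'torque': array([-0.04224969, -0.01834796,  0.01053845]), 'opening': 0.9973273888300108}
scene {'fx': 447.65551164843146, 'fy': 447.65551164843146, 'cx': 320.7357120793462, 'cy': 196.11027761320796, 'eye': array([1320.0101347 ,  101.99042616, 1170.300779  ]), 'orientation': array([0.63440244, 0.2027518 , 0.23033163, 0.70948756])}
top {'fx': 454.5567842039139, 'fy': 454.5567842039139, 'cx': 318.5429223445014, 'cy': 198.83734331895312, 'eye': array([ 4.52548642e+02, -7.14461649e-01,  1.43980121e+03]), 'orientation': array([-0.69817398, -0.02491865,  0.02466509,  0.71506908])}
```

View pics/scene0.png

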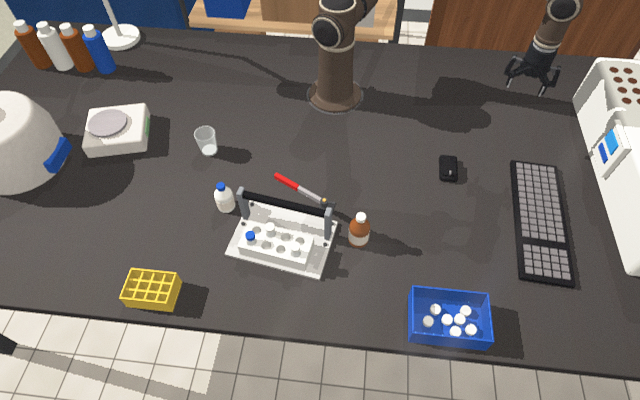

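View pics/top0.png

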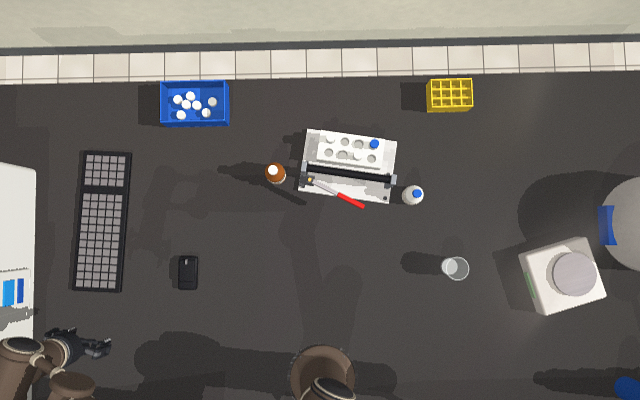

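The scene view shows the red sleeve at about (287,181), the pin at (323,200), the amber bottle at (359,230) and the white bottle at (223,197). The top view shows the red sleeve at about (351,200), the pin at (311,180) and the bar from (306,168) to (390,180). The beaker is at (455,268) and the mouse at (188,272), both well away from the lever. Next I'll measure the lever.

```bash
cat > h.py <<'E'
import numpy as np,cv2
from scipy.spatial.transform import Rotation as R
from station import r
def ray(n,uv):
    i=r.camera_info(n);q=i['orientation'];M=R.from_quat([q[1],q[2],q[3],q[0]]).as_matrix()
    uv=np.atleast_2d(uv).astype(float)
    d=np.c_[(uv[:,0]-i['cx'])/i['fx'],-(uv[:,1]-i['cy'])/i['fy'],-np.ones(len(uv))]
    return i['eye'],d@M.T
def plane(n,uv,z):
    e,d=ray(n,uv);return e+d*((z-e[2])/d[:,2])[:,None]
def pts(n,uv,dep):
    e,d=ray(n,uv);return e+d*dep[:,None]
def red(p):
    h=cv2.cvtColor(p,cv2.COLOR_BGR2HSV)
    m=(((h[...,0]<8)|(h[...,0]>172))&(h[...,1]>170)&(h[...,2]>80)).astype(np.uint8)
    n,l,s,c=cv2.connectedComponentsWithStats(m)
    k=1+np.argmax(s[1:,4]);return l==k
def sleeve(n,p,z=141):
    v,u=np.nonzero(red(p));uv=np.c_[u,v]
    rc=cv2.minAreaRect(uv.astype(np.float32))
    P=plane(n,uv,z)[:,:2]
    rp=cv2.minAreaRect(P.astype(np.float32))
    return len(u),rc,rp,cv2.boxPoints(rp),uv
E
python3 - <<'E'
from h import *
np.set_printoptions(precision=1,suppress=True)
for n in("scene","top"):
    f=np.load(n+"0.npz");p,d=f['p'],f['d']
    N,rc,rp,b,uv=sleeve(n,p)
    print(n,N,rc,rp,b.tolist())
    dep=d[uv[:,1],uv[:,0]];k=dep>0
    Q=pts(n,uv[k],dep[k]);print('depth pts median',np.median(Q,0),'zpct',np.percentile(Q[:,2],[5,50,95]))
    # bar: height 115-150 & dark
    vv,uu=np.mgrid[0:400,0:640];A=pts(n,np.c_[uu.ravel(),vv.ravel()],d.ravel())
    dark=p.max(2).ravel()<50
    m=(d.ravel()>0)&dark&(A[:,2]>115)&(A[:,2]<150)&(abs(A[:,0]-560)<150)&(abs(A[:,1])<200)
    B=A[m];print('bar',len(B),B.mean(0)); 
    if len(B)>20:
        rr=cv2.minAreaRect(B[:,:2].astype(np.float32));print(rr,cv2.boxPoints(rr).tolist(), np.percentile(B[:,2],[5,50,95]))
    x,y=(230,160) if n=="scene" else (290,120)
    c=p[130:260,170:390] if n=="scene" else p[110:220,240:440]
    cv2.imwrite(f'pics/{n}crop.png',cv2.resize(c,None,fx=3.6,fy=3.6,interpolation=cv2.INTER_CUBIC))
E
```

```text
scene 158 ((285.8726806640625, 180.9292449951172), (26.516101837158203, 6.21622896194458), 29.05460548400879) ((542.038818359375, -92.27519226074219), (85.81249237060547, 20.85015296936035), 61.99042892456055) [[512.6852416992188, -125.25997924804688], [531.0932006835938, -135.05160522460938], [571.3923950195312, -59.2904052734375], [552.9844360351562, -49.498779296875]]
depth pts median [539.8 -95.  140. ] zpct [127.1 140.  144. ]
bar 576 [621.2 -83.9 139.8]
((619.1438598632812, -85.05318450927734), (230.65101623535156, 23.046066284179688), 80.38762664794922) [[588.5253295898438, -196.83538818359375], [611.2478637695312, -200.68365478515625], [649.7623901367188, 26.729019165039062], [627.0398559570312, 30.577285766601562]] [133.5 140.2 144.8]
top 139 ((350.5000305175781, 200.00001525878906), (28.621667861938477, 4.919349193572998), 26.56505012512207) ((538.279052734375, -92.71295166015625), (81.84894561767578, 14.134897232055664), 61.962921142578125) [[512.8047485351562, -125.51266479492188], [525.2808227539062, -132.15667724609375], [563.7533569335938, -59.913238525390625], [551.2772827148438, -53.26922607421875]]
depth pts median [536.7 -94.3 141.3] zpct [127.5 141.3 146. ]
bar 497 [615.7 -86.3 140.5]
((616.3839111328125, -85.29537200927734), (235.20750427246094, 20.454208374023438), 80.27762603759766) [[586.4434814453125, -199.4829559326172], [606.6038818359375, -202.93714904785156], [646.3243408203125, 28.8922119140625], [626.1639404296875, 32.346405029296875]] [134.1 140.9 145.6]
```

View pics/topcrop.png

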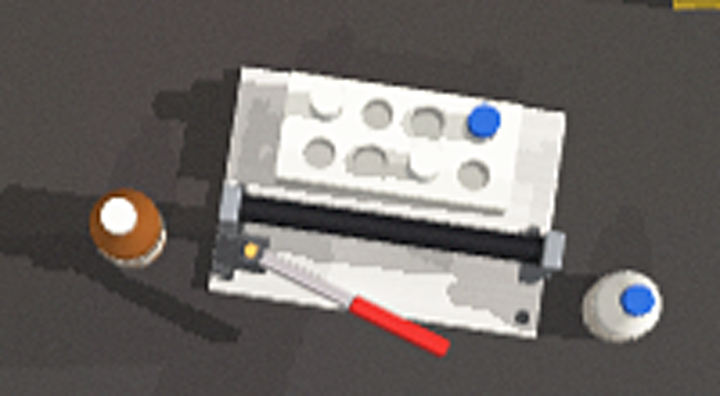

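View pics/scenecrop.png

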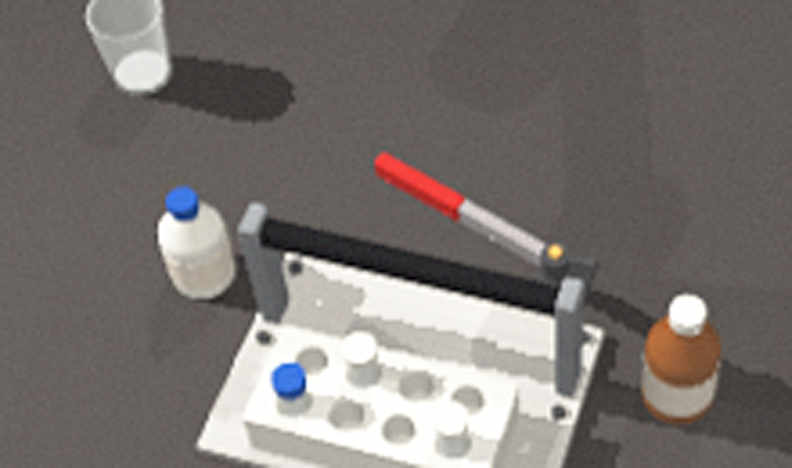

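The geometry is consistent:
- **Lever angle:** the sleeve axis is at 62° and the bar at 80.3°, a difference of 0.32 rad.
- **Pad:** about (539, -92.5).
- **Pin:** implied at (600, 22), which puts it 35 mm from the bar line, as specified.

I'll shut the fingers and press with their flank along tool y, which already points at -18°. First I'll move at height to a point short of the lever.

```bash
python3 -m pendant '{"fingers":[-1,-1,-1,-1,-1,-1,-1,-1],"travel":[[-0.22,0.205,0],[-0.22,0.205,0],[-0.22,0.205,0],[-0.22,0.205,0],[-0.22,0.205,0],[-0.22,0.205,0],[-0.22,0.205,0],[-0.22,0.205,0]],"twist":[0,0,0,0,0,0,0,0]}' 20
```

```text
t: 1.1
eef_pos: [346.1, 265.2, 231.0]
tool_rot: [0.0, 0.809, 0.587, -0.0]
contact_force: [0.6, -0.1, -0.6]
opening: 0.0
```

```bash
python3 -m pendant '{"fingers":[-1,-1,-1,-1,-1,-1,-1,-1,-1,-1],"travel":[[-0.225,0.205,0],[-0.225,0.205,0],[-0.225,0.205,0],[-0.225,0.205,0],[-0.225,0.205,0],[-0.225,0.205,0],[-0.225,0.205,0],[-0.225,0.205,0],[0,0,0],[0,0,0]],"twist":[0,0,0,0,0,0,0,0,0.055,0]}'
python3 - <<'E'
from h import *
s=r.get_state();p=s['eef_pos'];q=s['tool_rot']
M=R.from_quat([q[1],q[2],q[3],q[0]]).as_matrix()
print(p,M[:,0],M[:,1],s['contact_force'])
for a in (-28,-9.7):
    a=np.radians(a);n=np.array([np.cos(a),np.sin(a)]);
    l=np.array([-n[1],n[0]]);pin=np.array([600,22.3]);pad=pin-130*l
    print('pad',pad,'flush tcp',pad-18*n)
pt,d=r.camera("scene");cv2.imwrite('pics/s1.png',pt)
print(sleeve("scene",pt)[2])
E
```

```text
t: 2.35
eef_pos: [495.5, -66.8, 230.6]
tool_rot: [-0.001, 0.857, 0.515, -0.001]
contact_force: [-0.4, 0.2, -0.1]
opening: -0.001
[495.52732016 -66.7571249  230.62827115] [ 4.68782120e-01  8.83313781e-01 -2.97034994e-04] [ 0.88331263 -0.46878201 -0.00149362] [-0.41230172  0.22379342 -0.13294481]
pad [538.96869684 -92.48318707] flush tcp [523.07564017 -84.03269894]
pad [ 578.09638066 -105.84145098] flush tcp [ 560.35371821 -102.80864215]
((542.3876342773438, -92.46231079101562), (85.810546875, 19.670745849609375), 62.004783630371094)
```

View pics/s1.png

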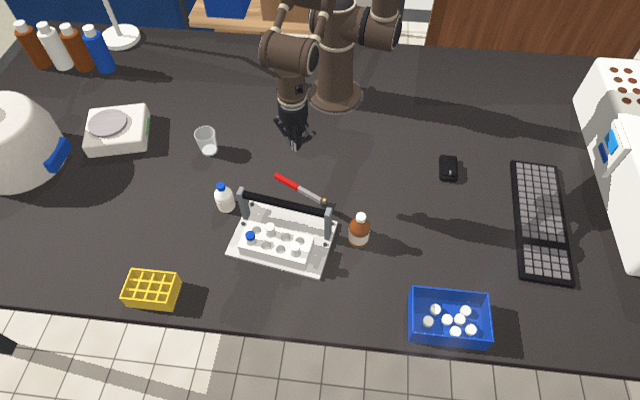

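The fingers are shut at about (293,145), clear on the robot side of the untouched lever. Next I'll descend so the tips reach about z = 115.

```bash
python3 -m pendant '{"fingers":[-1,-1,-1,-1,-1,-1],"travel":[[-0.016,0,0.193],[0,0,0.193],[0,0,0.193],[0,0,0.193],[0,0.06,0],[0,0,0]],"twist":[0,0,0,0,0,0]}'
python3 - <<'E'
from h import *
s=r.get_state();print(s['eef_pos'],s['contact_force'])
pt,d=r.camera("scene");cv2.imwrite('pics/s2.png',cv2.resize(pt[110:260,170:390],None,fx=3.6,fy=3.6,interpolation=cv2.INTER_CUBIC))
print(sleeve("scene",pt)[2])
E
```

```text
t: 3.15
eef_pos: [504.5, -72.8, 116.7]
tool_rot: [0.001, 0.857, 0.516, 0.001]
contact_force: [-0.3, 0.5, -0.1]
opening: 0.0
[504.54656082 -72.83600132 116.69139273] [-0.30146081  0.48314926 -0.08534111]
((542.3924560546875, -92.4615249633789), (85.81468200683594, 19.6861629486084), 61.974185943603516)
```

View pics/s2.png

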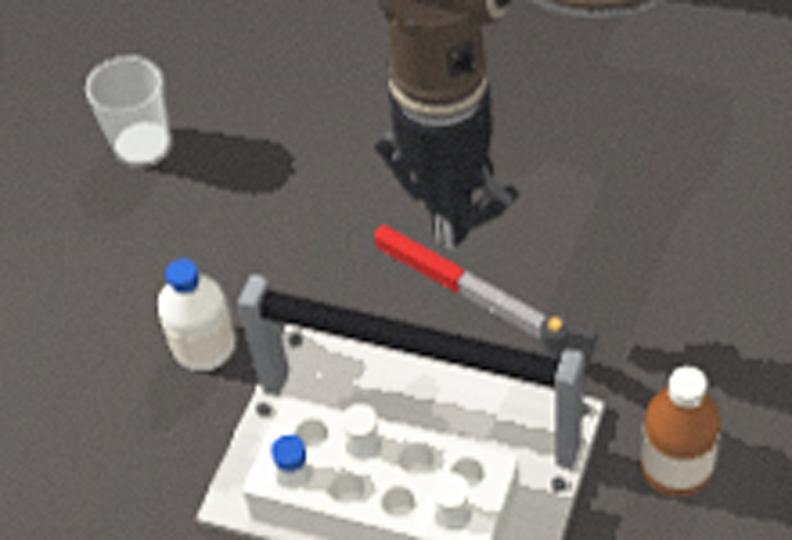

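The shut fingers are at about (440,235) in the crop, just on the robot side of the sleeve, and nothing has been touched. I'll close in on it slowly.

```bash
python3 -m pendant '{"fingers":[-1,-1,-1,-1,-1],"travel":[[0,0.04,0],[0,0.04,0],[0,0.04,0],[0,0.02,0],[0,0,0]],"twist":[0,0,0,0,0]}'; python3 -m pendant '{"fingers":[-1,-1],"travel":[[0,0.02,0],[0,0,0]],"twist":[0,0]}'; python3 -m pendant '{"fingers":[-1,-1],"travel":[[0,0.02,0],[0,0,0]],"twist":[0,0]}'
```

```text
t: 3.82
eef_pos: [521.5, -82.7, 115.4]
tool_rot: [-0.0, 0.857, 0.515, -0.0]
contact_force: [0.4, -0.7, -0.4]
opening: -0.001
t: 4.08
eef_pos: [523.3, -83.7, 115.2]
tool_rot: [-0.001, 0.857, 0.515, -0.001]
contact_force: [-1.6, -0.5, 1.0]
opening: -0.003
t: 4.32
eef_pos: [526.1, -85.3, 115.2]
tool_rot: [-0.0, 0.857, 0.515, -0.001]
contact_force: [-2.5, 0.4, -0.3]
opening: 0.0
```

Contact begins at about x = 523, as predicted, with a light force of 2–3 N. I'll press along the lever's arc, turning the tool with it.

```bash
python3 -m pendant '{"fingers":[-1,-1,-1,-1,-1,-1,-1,-1,-1,-1],"travel":[[-0.0025,0.022,0],[-0.0025,0.022,0],[-0.0025,0.022,0],[-0.0025,0.022,0],[-0.0025,0.022,0],[-0.0025,0.022,0],[-0.0025,0.022,0],[-0.0025,0.022,0],[-0.0025,0.022,0],[0,0,0]],"twist":[-0.008,-0.008,-0.008,-0.008,-0.008,-0.008,-0.008,-0.008,-0.008,0]}'
python3 - <<'E'
from h import *
s=r.get_state();print(s['eef_pos'],s['contact_force'])
q=s['tool_rot'];M=R.from_quat([q[1],q[2],q[3],q[0]]).as_matrix();print('tool y ang',np.degrees(np.arctan2(M[1,1],M[0,1])))
for n in("scene","top"):
    pt,d=r.camera(n);cv2.imwrite(f'pics/{n}3.png',pt);print(sleeve(n,pt)[2])
    c=pt[110:260,170:390] if n=="scene" else pt[110:220,240:440]
    cv2.imwrite(f'pics/{n}3c.png',cv2.resize(c,None,fx=3.6,fy=3.6,interpolation=cv2.INTER_CUBIC))
E
```

```text
t: 5.58
eef_pos: [552.7, -99.4, 115.3]
tool_rot: [-0.0, 0.793, 0.609, -0.0]
contact_force: [-3.5, 3.6, -1.7]
opening: 0.0
[552.69544342 -99.41007367 115.2563674 ] [-3.52634161  3.60193343 -1.73990951]
tool y ang -15.017816727785199
((573.5617065429688, -104.45649719238281), (86.77694702148438, 22.014867782592773), 76.6505355834961)Traceback (most recent call last):
  File "<stdin>", line 5, in <module>
  File "h.py", line 19, in sleeve
    v,u=np.nonzero(red(p));uv=np.c_[u,v]
                   ~~~^^^
  File "h.py", line 17, in red
    k=1+np.argmax(s[1:,4]);return l==k
        ~~~~~~~~~^^^^^^^^^
    return _wrapfunc(a, 'argmax', axis=axis, out=out, **kwds)
    return bound(*args, **kwds)
ValueError: attempt to get argmax of an empty sequence
```

View pics/scene3c.png

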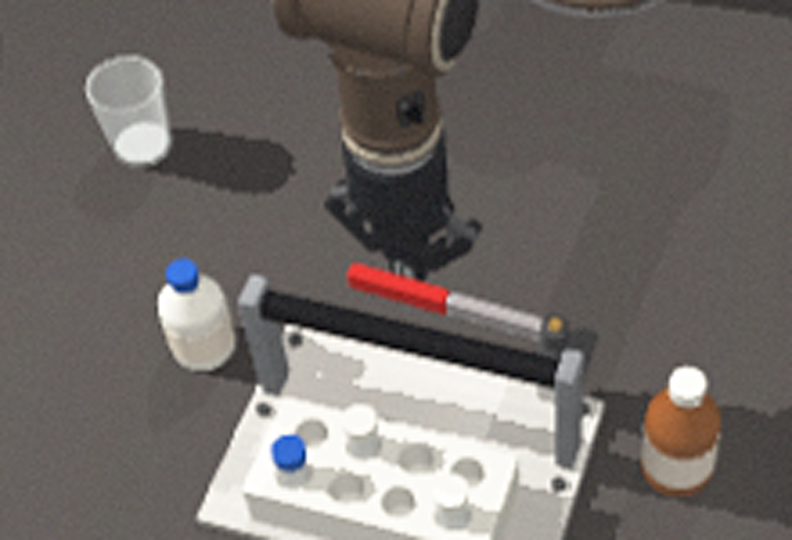

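The lever is now about 0.256 rad in, with its sleeve at crop (398,288), the fingers behind it and the gap to the bar clear. I'll cover the last 8 mm in small steps.

```bash
python3 -m pendant '{"fingers":[-1,-1,-1],"travel":[[-0.0025,0.022,0],[-0.0025,0.022,0],[0,0,0]],"twist":[-0.015,-0.015,0]}'; python3 -m pendant '{"fingers":[-1,-1],"travel":[[0,0.01,0],[0,0,0]],"twist":[0,0]}'; python3 - <<'E'
from h import *
s=r.get_state();print(s['eef_pos'],s['contact_force'])
q=s['tool_rot'];M=R.from_quat([q[1],q[2],q[3],q[0]]).as_matrix();print('tool y ang',np.degrees(np.arctan2(M[1,1],M[0,1])))
pt,d=r.camera("scene");print(sleeve("scene",pt)[2])
E
```

```text
t: 6.05
eef_pos: [558.7, -102.1, 115.3]
tool_rot: [-0.0, 0.764, 0.645, -0.0]
contact_force: [-4.2, 1.9, -1.9]
opening: 0.0
t: 6.3
eef_pos: [560.1, -102.4, 115.3]
tool_rot: [-0.0, 0.764, 0.645, -0.0]
contact_force: [-4.9, 2.3, -2.1]
opening: -0.002
[ 560.103064   -102.40871942  115.29487231] [-4.89762066  2.3438756  -2.12182255]
tool y ang -9.649242444200752
((581.7432250976562, -107.14057922363281), (84.465087890625, 21.298904418945312), 81.03338623046875)
```

```bash
python3 -m pendant '{"fingers":[-1,-1],"travel":[[0,0.007,0],[0,0,0]],"twist":[0,0]}'; python3 -m pendant '{"fingers":[-1,-1],"travel":[[0,0.007,0],[0,0,0]],"twist":[0,0]}'
```

```text
t: 6.6
eef_pos: [560.6, -102.5, 115.3]
tool_rot: [-0.001, 0.764, 0.645, -0.001]
contact_force: [-6.3, 0.6, -1.2]
opening: 0.001
t: 6.85
eef_pos: [560.8, -102.5, 115.3]
tool_rot: [-0.001, 0.764, 0.645, -0.002]
contact_force: [-7.7, 1.1, 2.2]
opening: 0.004
```

```bash
python3 -m pendant '{"fingers":[-1,-1],"travel":[[0,0.01,0],[0,0,0]],"twist":[0,0]}'; python3 - <<'E'
from h import *
for i in range(3):
    pt,d=r.camera("scene");s=r.get_state();print(s['eef_pos'],s['contact_force'],sleeve("scene",pt)[2])
E
```

```text
t: 7.1
eef_pos: [561.0, -102.6, 115.3]
tool_rot: [-0.003, 0.764, 0.645, -0.003]
contact_force: [-11.4, 1.7, 3.6]
opening: 0.002
[ 561.02431763 -102.60171637  115.28036906] [-10.73190925   1.47796805   3.20383193] ((582.5081787109375, -106.69926452636719), (85.60409545898438, 21.366710662841797), 80.64608764648438)
[ 561.02392757 -102.60582872  115.3028267 ] [-11.0636641    2.01083056   3.49132943] ((582.2939453125, -106.56568908691406), (85.85247039794922, 21.662673950195312), 79.4352798461914)
[ 560.99213685 -102.62936625  115.270306  ] [-11.69005588   1.44260177   3.2489456 ] ((582.1273193359375, -106.63653564453125), (85.60409545898438, 22.138690948486328), 80.64608764648438)
```

The lever is at its stop: the TCP has stalled, the force has risen to 11 N and the sleeve is parallel to the bar at about 80°. Now I'll back off along the arc until well clear of the lever.

```bash
python3 -m pendant '{"fingers":[-1,-1,-1,-1,-1,-1,-1,-1,-1,-1],"travel":[[0.005,-0.044,0],[0.005,-0.044,0],[0.005,-0.044,0],[0.005,-0.044,0],[0.005,-0.044,0],[0.005,-0.044,0],[0.005,-0.044,0],[0.005,-0.044,0],[0,-0.044,0],[0,0,0]],"twist":[0.0115,0.0115,0.0115,0.0115,0.0115,0.0115,0.0115,0.0115,0.0115,0]}'; python3 -m pendant '{"fingers":[-1,-1,-1],"travel":[[0,0,0],[0,0,0],[0,0,0]],"twist":[0,0,0]}'; python3 - <<'E'
from h import *
s=r.get_state();print(s['eef_pos'],s['contact_force'])
q=s['tool_rot'];M=R.from_quat([q[1],q[2],q[3],q[0]]).as_matrix();a=np.arctan2(M[1,1],M[0,1]);print('tool y ang',np.degrees(a))
pt,d=r.camera("scene");print(sleeve("scene",pt)[2])
cv2.imwrite('pics/s4.png',cv2.resize(pt[110:260,170:390],None,fx=3.6,fy=3.6,interpolation=cv2.INTER_CUBIC))
D=np.array([524.,-84.5])-s['eef_pos'][:2];print('to contact tool x,y',D@M[:2,0],D@M[:2,1])
E
```

```text
t: 8.5
eef_pos: [512.2, -79.3, 117.2]
tool_rot: [0.002, 0.858, 0.513, 0.003]
contact_force: [0.4, -0.5, 0.1]
opening: 0.001
t: 8.88
eef_pos: [509.9, -79.0, 115.6]
tool_rot: [0.0, 0.858, 0.513, 0.0]
contact_force: [0.8, 0.3, 0.5]
opening: -0.002
[509.91800074 -79.03820561 115.56754624] [0.84329419 0.28064234 0.47846623]
tool y ang -28.267151438258985
((542.008544921875, -92.29502868652344), (85.77055358886719, 20.2786922454834), 62.29150390625)
to contact tool x,y 1.8585282869778983 14.989317976205664
```

View pics/s4.png

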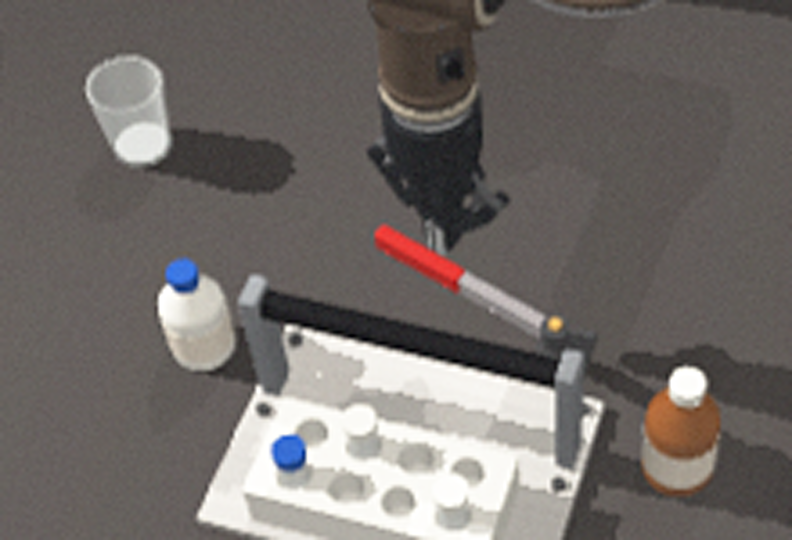

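The lever is back at its rest angle (62.3°, against 62.0° before) with the fingers about 15 mm clear and no force. Now the second press.

```bash
python3 -m pendant '{"fingers":[-1,-1,-1,-1,-1,-1,-1,-1,-1,-1],"travel":[[0.012,0.035,0],[0,0.035,0],[0,0.03,0],[-0.0025,0.022,0],[-0.0025,0.022,0],[-0.0025,0.022,0],[-0.0025,0.022,0],[-0.0025,0.022,0],[-0.0025,0.022,0],[-0.0025,0.022,0]],"twist":[0,0,0,-0.008,-0.008,-0.008,-0.008,-0.008,-0.008,-0.008]}'; python3 -m pendant '{"fingers":[-1,-1,-1,-1],"travel":[[-0.0025,0.022,0],[-0.0025,0.022,0],[-0.0025,0.022,0],[0,0,0]],"twist":[-0.01,-0.01,-0.01,0]}'; python3 - <<'E'
from h import *
s=r.get_state();print(s['eef_pos'],s['contact_force'])
q=s['tool_rot'];M=R.from_quat([q[1],q[2],q[3],q[0]]).as_matrix();a=np.arctan2(M[1,1],M[0,1]);print('tool y ang',np.degrees(a))
D=np.array([561.,-102.6])-s['eef_pos'][:2];print('to stop tool x,y',D@M[:2,0],D@M[:2,1])
E
```

```text
t: 10.18
eef_pos: [543.4, -96.1, 115.3]
tool_rot: [-0.0, 0.809, 0.587, -0.0]
contact_force: [-3.7, 1.8, 2.0]
opening: 0.002
t: 10.68
eef_pos: [552.7, -100.2, 115.3]
tool_rot: [-0.0, 0.781, 0.624, -0.0]
contact_force: [-3.9, 1.4, 1.7]
opening: 0.001
[ 552.67741138 -100.21914424  115.29650492] [-3.94596932  1.40256582  1.70040331]
tool y ang -12.763093193645838
to stop tool x,y -0.48340175899354076 8.642930892828332
```

```bash
python3 -m pendant '{"fingers":[-1,-1,-1,-1],"travel":[[-0.0025,0.022,0],[-0.0025,0.022,0],[0,0.013,0],[0,0,0]],"twist":[-0.009,-0.008,0,0]}'; python3 -m pendant '{"fingers":[-1,-1],"travel":[[0,0.01,0],[0,0,0]],"twist":[0,0]}';python3 -m pendant '{"fingers":[-1,-1],"travel":[[0,0.01,0],[0,0,0]],"twist":[0,0]}'
```

```text
t: 11.18
eef_pos: [560.5, -102.8, 115.3]
tool_rot: [-0.0, 0.764, 0.645, -0.001]
contact_force: [-5.4, -0.6, 1.4]
opening: -0.002
t: 11.42
eef_pos: [560.7, -102.8, 115.3]
tool_rot: [-0.001, 0.764, 0.645, -0.002]
contact_force: [-8.7, 0.1, 3.9]
opening: -0.004
t: 11.68
eef_pos: [561.0, -102.9, 115.3]
tool_rot: [-0.003, 0.764, 0.645, -0.003]
contact_force: [-11.2, 1.2, 5.9]
opening: 0.004
```

```bash
python3 -m pendant '{"fingers":[-1,-1,-1,-1],"travel":[[0,0,0],[0,0,0],[0,0,0],[0,0,0]],"twist":[0,0,0,0]}'; python3 - <<'E'
from h import *
for i in range(3):
    pt,d=r.camera("scene");s=r.get_state();print(s['t'],s['eef_pos'],s['contact_force'],sleeve("scene",pt)[2])
cv2.imwrite('pics/s5.png',cv2.resize(pt[110:260,170:390],None,fx=3.6,fy=3.6,interpolation=cv2.INTER_CUBIC))
E
```

```text
t: 12.18
eef_pos: [561.0, -102.9, 115.3]
tool_rot: [-0.003, 0.764, 0.645, -0.003]
contact_force: [-11.7, 0.6, 6.5]
opening: -0.004
12.225 [ 560.95825475 -102.91133359  115.25881392] [-11.87678632  -0.1590004    7.08425578] ((581.9817504882812, -106.5876235961914), (85.66663360595703, 22.011577606201172), 80.35807037353516)
12.275 [ 560.97277084 -102.89304878  115.27830628] [-11.07869342   0.02639101   7.31595   ] ((581.9817504882812, -106.5876235961914), (85.66663360595703, 22.011577606201172), 80.35807037353516)
12.325 [ 560.98414117 -102.88633789  115.2868132 ] [-10.36050939   0.39830721   6.28903188] ((581.9817504882812, -106.5876235961914), (85.66663360595703, 22.011577606201172), 80.35807037353516)
```

View pics/s5.png

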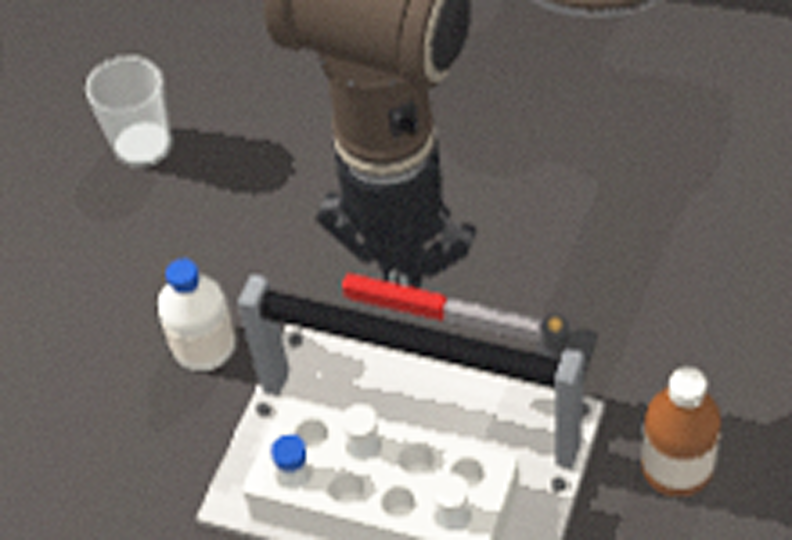

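The picture shows the sleeve at crop (393,297), parallel to the bar, with the fingers behind it. The vials, bottles and beaker stand where they were. The hold is steady, so I'm handing in.

```bash
python3 -c "
from station import r
print(r.hand_in())"
```

```text
the job is handed in; nothing more can be done
None
```

I pressed the lever in to its stop with the flank of the shut fingers and backed off about 15 mm clear so it could spring out. I then pressed it in again and handed the job in at about 12.3 s while still holding it there.

- **At the stop, both presses:** the tool stalled at x ≈ 561 mm while the force rose from about 5 to about 11 N. The sleeve read about 80.4°, parallel to the bar at about 80.3°.
- **Let out in between:** the sleeve came back to 62.3°, against 62.0° at the start, with no force on the fingers.
- **Surroundings:** in the last picture the fingers stayed on the robot side of the lever, clear of the bar. The vials, bottles and beaker looked unmoved. The mouse was outside that crop, well away from the arm's path.
- **Odd readings:** during the first press, single pictures of the sleeve angle scattered between 79.4° and 81.0°. During the final hold, the force also showed a 6–7 N vertical part, probably friction of the fingers on the sleeve. I did not measure the 16 mm gap itself.

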